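# Zero the coupon gauge of a 3D-printing lab

## Task

Zero the lab's gauge: seat the round steel reference disc flat in the round nest (not the square one) and let go of it. Only then take the stylus out of its wooden holder by the handle, reach its pin down through the hole in the top of the beige control box and hold the recessed button fully down. Finish like that, still gripping the stylus with the button held down; leave the other things on the table where they are.

Things in the scene. Friction and masses are not known exactly. Their poses are not given: they have to be found in the camera images.
- disc: loose round steel reference disc, 44 mm diameter, 10 mm thick, lower rim chamfered 1.5 mm, with an upright round aluminium grip knob on its centre, 18 mm diameter and 30 mm tall (40 mm overall); about 0.15 kg. Lies flat. Origin: centre of the underside, z up
- round_nest: aluminium block 80 x 80 x 20 mm fixed to the table, with a round blind cavity in the middle of its top, 48 mm diameter and 8 mm deep (cavity floor 12 mm above the table), mouth chamfered 2 mm. A disc seated in it stands 2 mm proud. Origin: centre of the underside (on the table), z up
- square_nest: like the round nest, but its cavity is a 48 x 48 mm square; not used (the disc would drop into it too). Fixed. It and the round nest stand one left and one right, swapped at random. Origin: centre of the underside
- holder: wooden block 56 x 56 x 55 mm fixed to the table, with an upright 12 mm through hole in its middle in which the stylus stands. It may be on the left or on the right. Origin: centre of the underside, z up
- stylus: loose 110 mm stylus, 0.05 kg, upright in the holder: steel pin 6 mm diameter, 50 mm long; above it a black flange 24 mm diameter, 5 mm thick, resting on the holder's top; above that a square black handle 16 x 16 mm, 55 mm tall. Origin: lower end of the pin (at first 5 mm above the table); z up along it, x and y square to the handle's flats, within 0.1 rad of the holder's sides
- stylus_tip (a point): the lower end of the stylus's pin
- stylus_handle (a point): middle of the stylus's square handle, 82.5 mm above the pin's end
- console: beige control box 100 (x) x 150 (y) x 55 mm tall, fixed to the table; on top a 66 x 52 mm display 10 mm high at its -y end, and near its +y end the hole, centred at x = -15, y = +40 mm. Origin: centre of the underside, z up
- aperture (a point): centre of the mouth of the round hole in the control box's top, 16 mm diameter, 55 mm above the table. The hole goes straight down to the button
- button_top (a point): centre of the top face of the round black button (13.6 mm diameter) down in the hole: 18 mm below the box's top when up, 24 mm when fully down. Moves with the button
- button (a joint): button travel, 0 = up, 0.006 m = fully down; spring return, 2 N to start moving, 5 N fully down
- tile: bystander: square steel reference tile 44 x 44 x 10 mm with the same 18 mm knob as the disc (40 mm overall). It and the disc lie side by side in front of the robot, swapped at random. Origin: centre of the underside
- can: bystander: upright dark metal spray can, 52 mm diameter, 150 mm tall, on the opposite side of the table from the stylus holder. Origin: centre of the underside
- tape: bystander: roll of paper tape lying flat, 96 mm diameter, 24 mm tall. Origin: centre of the underside
- jar: bystander: small jar, 50 mm diameter, 65 mm tall. Origin: centre of the underside
- scraper: bystander: print scraper lying flat at the back of the table
- vase: bystander: small printed vase, 56 mm diameter, 60 mm tall. Origin: centre of the underside
- gear: bystander: printed gear lying flat, 56 mm diameter, 12 mm thick. Origin: centre of the underside
Things that resemble listed ones, but are neither listed nor needed, are in the scene too. What is shaped like the disc but blue or yellow is not meant. Leave any orange look-alike of the stylus alone.

How it is judged:
By the outcome, as a careful person would: the job done as asked, in the order asked, and still so for the second after the job is handed in, while the arm keeps its last pose, push and grip.
It also fails if it takes over 58 s, if anything falls off the work surface, if the arm or the gripper's body presses on something with over 40 N, if the wrist force passes 120 N, or if a joint passes its speed limit or range.

## Robot

A 6-joint arm with a two-finger parallel gripper is mounted at the origin on the work surface. World frame = base frame: x ahead of the robot, y to its left, z up, the work surface at z = 0. Lengths are in m, angles in degrees, forces in N, time in s.
With the tool pointing down it reaches from about 0.3 to 0.75 m from the base axis. Payload 8.5 kg.
Tool frame: the origin (TCP) lies on the centre line of the jaws, within the pads' length; the fingertips stand 14 mm ahead of it and the grasp point (between the pads) lies 5 mm behind it; z points along the fingers, x is the direction in which the jaws open and shut, and the axes are right-handed (so a half turn about z gives the same grasp; the last joint's range is limited). The gripper opens to 85 mm and grips with 20 to 120 N. Pads are 22 mm wide; open, the fingers measure 114 mm over their backs; the gripper's body (76 mm by 85 mm) begins 54 mm behind the grasp point. The pads swing forward as they close: fully open they stand 13 mm farther back than shut.
Start: joints at [-12.336, 21.807, 74.336, -0, 83.858, -12.336], TCP at [0.55, 0, 0.245] pointing down, gripper open.
Joint ranges: [-178.18, 178.18], [-50.72, 133.34], [12.68, 142.11], [-81.47, 261.47], [9.98, 163.14], [-165.26, 165.26]. Speed limits (degrees/s): [136.94, 136.94, 180, 180, 180, 180].

## Interface

Orientations are given as a 3x3 rotation matrix whose columns are the frame's x, y, z axes.
In Python, from rig import * gives the robot as it stands.
- The arm moves only by the shell command python3 -m crank 'ROWS' [FORCE]. ROWS is JSON, one flat list of numbers, 7 for each row, row after row: the turn, a rotation vector about the world's x, y, z in rad, then the shift along the world's x, y, z in m, then the opening in per cent of the stroke, from 0 (shut) to 100 (fully open). A call has 1 to 20 rows; each row shifts and turns the commanded pose from where the row before left it; what a row does not reach is not made up. A row lasts 1/10 s, in which the tool goes at most 50 mm and 8.59 degrees, less where a joint would pass 70% of its speed; a pose out of reach is approached as far as the arm can. A call is refused whole if a number of a shift passes 0.05 or a number of a turn 0.15, either way. A call with a gripper value outside its range is refused whole. The fingers move at their own pace and stop on an object; FORCE is the grip in N (left out, the last holds). Time passes only in rows, so rows that do not move let the fingers close. It gives the time, the measured TCP pose, the force and the opening at its end, in the units of the state.
- observe(): the state, without advancing time (a new reading comes with each control period).
- get_image(name): name is "scene" or "side" or "wrist"; returns a dict with "frame" (384x512x3 uint8, red, green, blue), "fov_y" (degrees; the focal length in pixels is half the picture's height over the tangent of half this angle, whatever the lens; pixels are square), "cx", "cy" (the principal point, pixels), "world_to_cam" (4x4, takes a point from world to camera coordinates). Camera axes: x right, y up, looking along -z (the intrinsics and any distortion apply to the point x, -y, -z); pixel columns grow to the right and rows downward; lengths in m; the calibration is good to about 2 mm. A picture is of the moment at which its call begins. There is no depth.
- close_job(): hands the job in, once; it reports no verdict.
The state is a dict: "time_s": time; "q": joint angles; "qvel": joint speeds; "joint_efforts": joint torques, N m; "position": TCP position; "tool_rot": TCP orientation; "ft_force": force on the tool from outside, world axes, zero at the start; "wrist_torque": the same for the moment, N m; "grip_width": finger opening in m.
Only numpy, scipy, OpenCV 4.12 (cv2) and the standard library are available. Lean on these libraries where they do the work, as an engineer would, in place of code of your own. Each camera call takes 0.05 s, during which the arm holds its last target. There are 200 camera calls.

## Working session

There is one attempt and no reset: what is moved stays moved. The work goes in short steps, Python scripts to look and compute and a shell command to move; the robot and the scene stay as the last step left them, time stands still between calls to the robot, and variables do not carry over. Pictures are saved under pics/ and viewed, about 8 in all and at most 12, crops included, and the job is handed in when it is done.

```bash
ls; mkdir -p pics; cat > h.py <<'E'
from rig import *
import numpy as np, cv2
def snap(n,f):
    d=get_image(n); cv2.imwrite('pics/'+f+'.png',d['frame'][:,:,::-1]); 
    np.savez('pics/'+f+'.npz',W=np.array(d['world_to_cam']),fov=d['fov_y'],cx=d['cx'],cy=d['cy'],extra=str({k:v for k,v in d.items() if k not in('frame','world_to_cam')})); return d
def ld(f): return np.load('pics/'+f+'.npz')
def ray(f,u,v,z):
    d=ld(f);F=192/np.tan(np.radians(d['fov'])/2);W=d['W']
    r=np.array([(u-d['cx'])/F,-(v-d['cy'])/F,-1.]);R=W[:3,:3];c=-R.T@W[:3,3];r=R.T@r
    return c+r*(z-c[2])/r[2]
def proj(f,p):
    d=ld(f);F=192/np.tan(np.radians(d['fov'])/2);W=d['W'];q=W[:3,:3]@np.array(p)+W[:3,3]
    return np.array([d['cx']-F*q[0]/q[2], d['cy']+F*q[1]/q[2]])
E
python3 - <<'E'
from h import *
for n in('scene','side','wrist'):
    snap(n,n+'0'); d=ld(n+'0'); print(n,d['extra'],(-d['W'][:3,:3].T@d['W'][:3,3]).round(3))
im=[cv2.imread(f'pics/{n}0.png') for n in('scene','side','wrist')]
cv2.imwrite('pics/a.png',cv2.resize(im[0],(800,600)))
print(observe())
E
```

```text
pics
scene {'fov_y': 46.29239938368486, 'cx': 261.34248442726977, 'cy': 193.4470405042992} [ 1.271 -0.325  1.079]
side {'fov_y': 57.86542647108599, 'cx': 256.94011643811234, 'cy': 191.10404386464256} [-0.035 -0.59   0.567]
wrist {'fov_y': 68.51539041591198, 'cx': 255.9918110067006, 'cy': 187.68082278193802} [0.55  0.077 0.373]
{'time_s': 0.15, 'q': array([-1.23371598e+01,  2.18328681e+01,  7.43688038e+01, -1.84829677e-03,
        8.38586710e+01, -1.23355705e+01]), 'qvel': array([ 0.00524187, -0.18292699, -0.26603646,  0.08759428, -0.08876567,
       -0.02834844]), 'joint_efforts': array([ 1.94521621e-03, -4.48624384e+01, -2.31344014e+01, -1.86937300e-04,
        3.77541786e-03, -1.65174959e-05]), 'position': array([5.49811840e-01, 1.75910738e-05, 2.44881793e-01]), 'tool_rot': array([[ 9.99999463e-01, -2.43705001e-05, -1.03571445e-03],
       [-2.41699008e-05, -9.99999981e-01,  1.93694114e-04],
       [-1.03571915e-03, -1.93668977e-04, -9.99999445e-01]]), 'ft_force': array([-0.19018759, -0.04169416, -0.10256564]), 'wrist_torque': array([0.00124406, 0.03824406, 0.0380043 ]), 'grip_width': 0.08530789875065094}
```

View pics/scene0.png

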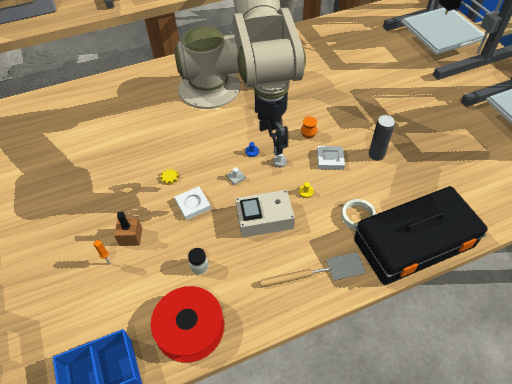

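View pics/wrist0.png

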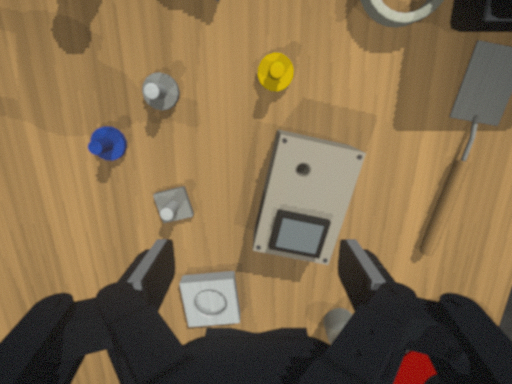

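The scene view shows the disc (round base, 280,161), the round nest (193,203), the square nest (331,157), the console (265,212, hole near 278,200), and the wooden holder with the black stylus (127,228). The orange look-alike is at (100,248). The wrist view shows the disc at (160,92), the tile at (172,205), the round nest cavity at (210,302) and the aperture at (302,169).

```bash
python3 - <<'E'
from h import *
for n,f,u,v,z in [('disc knob top','wrist0',152,90,.04),('disc face','wrist0',161,92,.01),('disc knob','scene0',280,153,.04),('tile knob','wrist0',168,214,.04),
 ('rnest cav','wrist0',210,302,.02),('rnest','scene0',193,201,.02),('apert','wrist0',302,169,.055),('apert','scene0',278,201,.055),
 ('styl top','scene0',122,214,.115),('holder top','scene0',127,227,.055),('blue knob','wrist0',96,147,.04),('sqnest','scene0',331,156,.02),('can','scene0',386,122,.15)]:
    print(n,f,ray(f,u,v,z).round(4))
im=cv2.imread('pics/side0.png'); cr=cv2.imread('pics/scene0.png')[190:270,70:240]
cv2.imwrite('pics/b.png',np.vstack([im,cv2.resize(cr,(512,241))])[:600])
# mask on wrist: dark hole, grey disc
w=cv2.imread('pics/wrist0.png'); hsv=cv2.cvtColor(w,cv2.COLOR_BGR2HSV)
m=((hsv[...,1]<45)&(hsv[...,2]>70)).astype(np.uint8)
n,l,s,c=cv2.connectedComponentsWithStats(m)
for i in range(1,n):
    if s[i,4]>150: print(s[i],c[i].round(1))
E
```

```text
disc knob top wrist0 [0.4337 0.0857 0.04  ]
disc face wrist0 [0.4339 0.0842 0.01  ]
disc knob scene0 [0.4286 0.0874 0.04  ]
tile knob wrist0 [ 0.4374 -0.0641  0.04  ]
rnest cav wrist0 [ 0.4804 -0.2161  0.02  ]
rnest scene0 [ 0.4809 -0.2153  0.02  ]
apert wrist0 [ 0.6032 -0.0013  0.055 ]
apert scene0 [6.033e-01 6.000e-04 5.500e-02]
styl top scene0 [ 0.5173 -0.4079  0.115 ]
holder top scene0 [ 0.5182 -0.4101  0.055 ]
blue knob wrist0 [0.3601 0.0219 0.04  ]
sqnest scene0 [0.4885 0.2364 0.02  ]
can scene0 [0.5324 0.378  0.15  ]
[ 361    0   82   27 1070] [397.3  12.4]
[ 451   41   61  119 3807] [484.6  86.7]
[ 143   73   36   37 1042] [160.2  90.9]
[ 254  132  110  132 7508] [308.6 187.4]
[154 187  39  36 970] [173.1 204.4]
[ 275  217   50   37 1314] [299.  235.6]
[127 239  40  52 634] [145.2 264.7]
[346 240  40  50 611] [366.7 264.2]
[ 180  271   60   56 2835] [209.9 298.8]
[325 309  27  29 448] [337.5 320.7]
```

View pics/b.png

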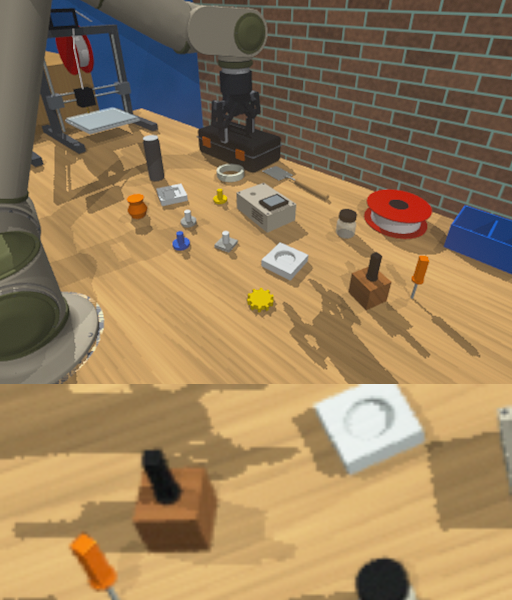

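Both views agree within about 5 mm. The disc is at about (0.433, 0.085), the round nest at (0.481, -0.216), the aperture at (0.603, 0.000) and the stylus at (0.518, -0.409). I'll go above the disc.

```bash
python3 -m crank '[0,0,0,-0.029,0.021,-0.025,70, 0,0,0,-0.029,0.021,-0.025,70, 0,0,0,-0.029,0.021,-0.025,70, 0,0,0,-0.0295,0.022,-0.025,70, 0,0,0,0,0,0,70,0,0,0,0,0,0,70]' 30
python3 - <<'E'
from h import *
snap('wrist','w1')
w=cv2.imread('pics/w1.png'); hsv=cv2.cvtColor(w,cv2.COLOR_BGR2HSV)
m=((hsv[...,1]<45)&(hsv[...,2]>70)).astype(np.uint8)
n,l,s,c=cv2.connectedComponentsWithStats(m)
for i in range(1,n):
    if s[i,4]>400: print(s[i],c[i].round(1),ray('w1',*c[i],.01).round(4))
E
```

```text
time_s: 0.75
position: [0.4335, 0.0852, 0.1454]
tool_rot: [[1.0, 0.001, -0.0], [0.001, -1.0, -0.0], [-0.0, 0.0, -1.0]]
ft_force: [0.9, -1.6, 0.7]
grip_width: 0.0597
[ 256    0  123   73 5921] [317.1  27.6] [0.4845 0.2181 0.01  ]
[ 233  158   44   44 1478] [254.2 179.8] [0.432  0.0864 0.01  ]
[ 371  224  141  116 7904] [454.2 274. ] [ 0.6496 -0.0201  0.01  ]
[166 232  31  46 550] [180.7 254.2] [0.354  0.0043 0.01  ]
[317 233  29  45 530] [331.5 254.6] [0.514  0.0038 0.01  ]
[ 234  284   45   50 1533] [256.2 306.9] [ 0.4341 -0.0635  0.01  ]
[364 336  28  40 671] [378.7 357.8] [ 0.5831 -0.1385  0.01  ]
```

View pics/w1.png

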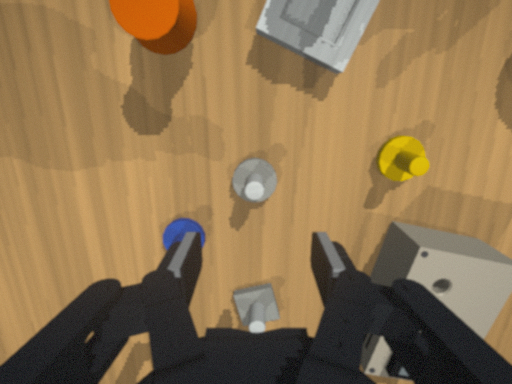

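The disc is centred at (255,180), giving (0.432, 0.086), and the space around the fingers is clear. I'll descend and grip.

```bash
python3 -m crank '[0,0,0,-0.0015,0.001,-0.035,70, 0,0,0,0,0,-0.035,70, 0,0,0,0,0,-0.025,70, 0,0,0,0,0,-0.015,70, 0,0,0,0,0,-0.005,70, 0,0,0,0,0,0,70, 0,0,0,0,0,0,0, 0,0,0,0,0,0,0, 0,0,0,0,0,0,0, 0,0,0,0,0,0,0, 0,0,0,0,0,0,0, 0,0,0,0,0,0,0, 0,0,0,0,0,0,0]' 40
```

```text
time_s: 2.1
position: [0.4325, 0.086, 0.0311]
tool_rot: [[1.0, 0.0, 0.002], [0.0, -1.0, -0.0], [0.002, 0.0, -1.0]]
ft_force: [-0.1, 0.4, 5.5]
grip_width: 0.0163
```

```bash
python3 -m crank '[0,0,0,0,0,0.01,0, 0,0,0,0,0,0.02,0, 0,0,0,0,0,0.03,0, 0,0,0,0,0,0.03,0, 0,0,0,0,0,0,0]'
python3 - <<'E'
from h import *
o=observe();print(o['ft_force'],o['grip_width'],o['position'])
E
```

```text
time_s: 2.6
position: [0.4334, 0.086, 0.1239]
tool_rot: [[1.0, 0.0, 0.007], [0.0, -1.0, -0.0], [0.007, 0.0, -1.0]]
ft_force: [-0.4, -0.8, -2.3]
grip_width: 0.0163
[-0.37577432 -0.76889894 -2.34548753] 0.016319745350962606 [0.43340463 0.0860286  0.12394704]
```

```bash
python3 -m crank '[0,0,0,0.005,-0.0275,0,0, 0,0,0,0.006,-0.038,0,0, 0,0,0,0.006,-0.038,0,0, 0,0,0,0.006,-0.038,0,0, 0,0,0,0.006,-0.038,0,0, 0,0,0,0.006,-0.038,0,0, 0,0,0,0.006,-0.038,0,0, 0,0,0,0.004,-0.028,0,0, 0,0,0,0.002,-0.018,0,0, 0,0,0,0,0,0,0, 0,0,0,0,0,0,0]'
python3 - <<'E'
from h import *
snap('wrist','w2');snap('scene','s2')
a=cv2.imread('pics/w2.png');b=cv2.imread('pics/s2.png')[120:260,80:300]
cv2.imwrite('pics/c.png',np.hstack([a,cv2.copyMakeBorder(cv2.resize(b,(288,183)),0,201,0,0,0)]))
E
```

```text
time_s: 3.7
position: [0.4786, -0.2146, 0.12]
tool_rot: [[1.0, -0.0, -0.001], [-0.0, -1.0, 0.001], [-0.001, -0.001, -1.0]]
ft_force: [-0.6, 0.3, -2.1]
grip_width: 0.0167
```

View pics/c.png

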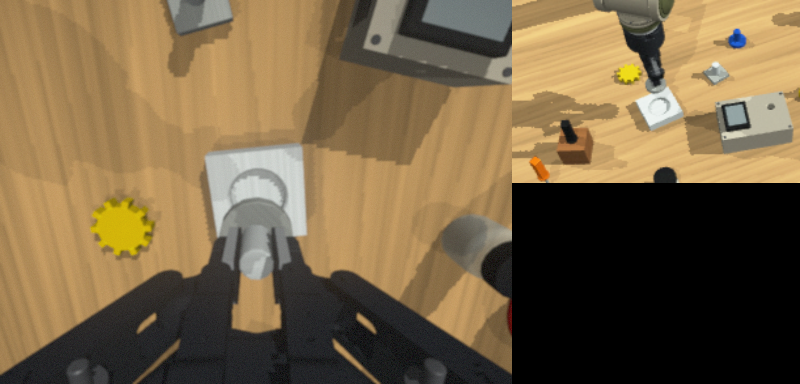

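The nest block's upper corners are at (206,154) and (301,145), and the cavity rim runs from about (229,195) to (287,195) with its top at (258,169). The disc hangs level in the jaws at (256,225).

```bash
python3 - <<'E'
from h import *
for u,v in [(206,154),(301,145),(307,235),(229,195),(287,195),(258,169)]: print(u,v,ray('w2',u,v,.02).round(4))
a,b=ray('w2',206,154,.02)[:2],ray('w2',301,145,.02)[:2]
d=(b-a);print('side',np.linalg.norm(d),'c',(a+b)/2+np.array([d[1],-d[0]])/2)
print('top+26', )
for z in(.089,.099): print('disc edges',ray('w2',221,225,z).round(4),ray('w2',291,225,z).round(4))
# scene cavity contour
g=cv2.cvtColor(cv2.imread('pics/w2.png'),cv2.COLOR_BGR2GRAY)
print(g[195,200:312]); print(g[140:205,258])
E
```

```text
206 154 [ 0.4378 -0.1811  0.02  ]
301 145 [ 0.5153 -0.1738  0.02  ]
307 235 [ 0.5245 -0.2546  0.02  ]
229 195 [ 0.4556 -0.2166  0.02  ]
287 195 [ 0.5053 -0.2166  0.02  ]
258 169 [ 0.4804 -0.1937  0.02  ]
side 0.07779394278967741 c [ 0.48021164 -0.21615029]
top+26
disc edges [ 0.4571 -0.2124  0.089 ] [ 0.5004 -0.2124  0.089 ]
disc edges [ 0.4585 -0.2077  0.099 ] [ 0.4991 -0.2078  0.099 ]
[157 153 137 119 114 108 107 105 110 117 143 169 185 191 191 191 193 190
 197 195 194 195 194 192 198 195 193 180 175 166 163 171 181 187 189 195
 202 209 209 208 207 209 211 212 212 211 207 207 210 210 212 206 205 203
 208 211 210 215 214 211 208 210 210 209 209 210 204 207 204 204 206 208
 209 210 209 211 208 210 204 194 176 159 150 144 132 135 148 168 191 208
 207 209 206 208 209 209 210 214 213 214 209 208 208 201 181 151 134 125
 125 130 126 132]
[128 126 123 123 125 124 133 146 156 158 168 190 203 205 207 206 205 206
 204 205 203 205 205 206 204 206 206 197 168 148 148 152 150 153 156 167
 184 187 195 201 210 209 209 208 211 210 211 212 210 213 212 214 214 211
 214 214 198 168 135 129 130 138 144 137 136]
```

```bash
python3 -m crank '[0,0,0,0.002,-0.0025,-0.02,0, 0,0,0,0,0,-0.025,0, 0,0,0,0,0,-0.012,0, 0,0,0,0,0,-0.008,0, 0,0,0,0,0,-0.005,0, 0,0,0,0,0,-0.003,0, 0,0,0,0,0,0,0, 0,0,0,0,0,0,0]'
```

```text
time_s: 4.6
position: [0.4812, -0.2181, 0.0478]
tool_rot: [[1.0, -0.0, 0.001], [-0.0, -1.0, -0.001], [0.001, 0.001, -1.0]]
ft_force: [0.1, 0.4, -1.9]
grip_width: 0.0165
```

```bash
python3 -m crank '[0,0,0,0,0,-0.0025,0, 0,0,0,0,0,-0.002,0, 0,0,0,0,0,0,0, 0,0,0,0,0,0,0]'
```

```text
time_s: 5.0
position: [0.4811, -0.2181, 0.0432]
tool_rot: [[1.0, -0.0, 0.0], [-0.0, -1.0, -0.0], [0.0, 0.0, -1.0]]
ft_force: [-1.3, -0.3, 4.0]
grip_width: 0.0163
```

The disc has touched the cavity floor (4 N). I'll release, lift, and move toward the holder.

```bash
python3 -m crank '[0,0,0,0,0,0,60, 0,0,0,0,0,0,60, 0,0,0,0,0,0,60, 0,0,0,0,0,0,60, 0,0,0,0,0,0.02,60, 0,0,0,0,0,0.045,60, 0,0,0,0,0,0.045,60, 0,0,0,0,0,0.045,60, 0,0,0,0.007,-0.038,0.01,60, 0,0,0,0.007,-0.038,0.01,60, 0,0,0,0.007,-0.038,0.01,60, 0,0,0,0.007,-0.036,0.01,60, 0,0,0,0.007,-0.03,0.01,60, 0,0,0,0,0,0,60, 0,0,0,0,0,0,60]'
python3 - <<'E'
from h import *
snap('wrist','w3')
E
```

```text
time_s: 6.5
position: [0.5158, -0.3982, 0.2472]
tool_rot: [[1.0, -0.001, -0.001], [-0.001, -1.0, 0.001], [-0.001, -0.001, -1.0]]
ft_force: [-0.0, 0.2, -0.4]
grip_width: 0.0514
```

View pics/w3.png

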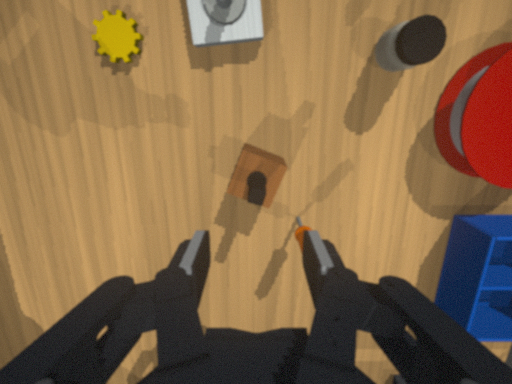

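The holder is at (258,175), turned about 25° clockwise in the picture, with the black stylus at (257,187). The orange look-alike is at (302,235), close to the right finger. The disc is in the round nest at the top of the picture.

```bash
python3 - <<'E'
from h import *
w=cv2.imread('pics/w3.png'); 
sub=w[130:225,215:320]; hsv=cv2.cvtColor(sub,cv2.COLOR_BGR2HSV)
b=(hsv[...,2]<50).astype(np.uint8); 
n,l,s,c=cv2.connectedComponentsWithStats(b)
for i in range(1,n):
    if s[i,4]>40: print('black',s[i],c[i]+[215,130])
big=cv2.resize(sub,None,fx=5.5,fy=5.5,interpolation=cv2.INTER_CUBIC); cv2.imwrite('pics/d.png',big)
print([ray('w3',u,v,.055).round(4) for u,v in [(249,143),(287,162),(268,206),(229,190)]])
print('handle top', ray('w3',257,200,.115).round(4),ray('w3',257,187,.085).round(4))
print('orange',ray('w3',302,235,.1).round(4),ray('w3',298,217,.02).round(4))
E
```

```text
[array([ 0.5081, -0.3696,  0.055 ]), array([ 0.552 , -0.3917,  0.055 ]), array([ 0.5306, -0.4463,  0.055 ]), array([ 0.4837, -0.4258,  0.055 ])]
handle top [ 0.517  -0.4166  0.115 ] [ 0.5171 -0.4126  0.085 ]
orange [ 0.5658 -0.4624  0.1   ] [ 0.5735 -0.4761  0.02  ]
```

View pics/d.png

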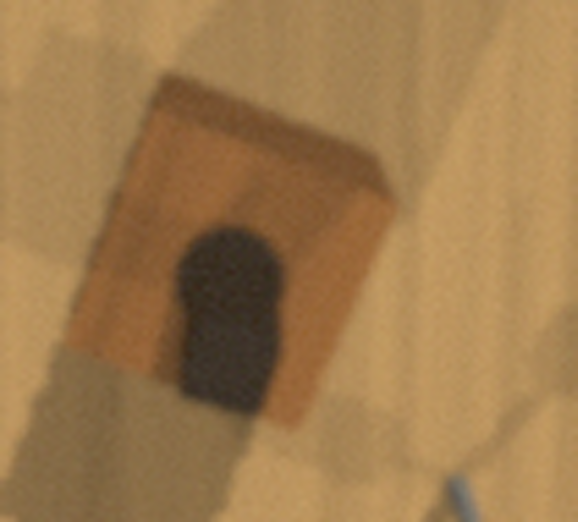

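```bash
python3 - <<'E'
from h import *
P=lambda x,y:(x/5.5+215-.4,y/5.5+130-.4)
q=np.array([ray('w3',*P(*p),.055) for p in[(155,112),(395,205),(295,430),(67,345)]])
print('holder c',q.mean(0).round(4)); 
for i in range(4):
    d=q[(i+1)%4]-q[i]; print(np.linalg.norm(d).round(4),np.degrees(np.arctan2(d[1],d[0])).round(1))
print('flange',ray('w3',*P(230,280),.06),'top',ray('w3',*P(230,362),.115))
a,b=ray('w3',*P(182,397),.115),ray('w3',*P(258,413),.115);d=b-a;print('edge',a,b,np.degrees(np.arctan2(d[1],d[0])))
# triangulate orange
def rr(f,u,v):
    a=ray(f,u,v,0);b=ray(f,u,v,.2);return a,b-a
for p,s in[((302,235),(97,242))]:
    a,d=rr('w3',*p);b,e=rr('scene0',*s)
    t=np.linalg.lstsq(np.c_[d,-e],b-a,rcond=None)[0];print('orange',a+d*t[0],b+e*t[1])
E
```

```text
holder c [ 0.5161 -0.4131  0.055 ]
0.0543 -21.5
0.0551 -111.9
0.0538 158.2
0.0549 68.7
flange [ 0.5165314  -0.41254052  0.06      ] top [ 0.51645046 -0.41181277  0.115     ]
edge [ 0.50784739 -0.41843953  0.115     ] [ 0.52147816 -0.42151912  0.115     ] -12.73105966681954
orange [ 0.56826942 -0.46940836  0.08640694] [ 0.56130299 -0.48749502  0.09441517]
```

Holder and flange centres agree at (0.5165, -0.4125), and the handle yaw is about -16°. I'll turn, descend with a narrow opening and grip.

```bash
python3 -m crank '[0,0,-0.14,0.0007,-0.0143,0,45, 0,0,-0.14,0,0,0,45, 0,0,0,0,0,-0.04,45, 0,0,0,0,0,-0.04,45, 0,0,0,0,0,-0.035,45, 0,0,0,0,0,-0.025,45, 0,0,0,0,0,-0.015,45, 0,0,0,0,0,-0.01,45, 0,0,0,0,0,0,45, 0,0,0,0,0,0,0, 0,0,0,0,0,0,0, 0,0,0,0,0,0,0, 0,0,0,0,0,0,0, 0,0,0,0,0,0,0, 0,0,0,0,0,0,0]' 60
```

```text
time_s: 8.05
position: [0.5171, -0.4126, 0.0841]
tool_rot: [[0.961, -0.276, 0.002], [-0.276, -0.961, -0.001], [0.002, 0.001, -1.0]]
ft_force: [0.5, 0.8, 6.8]
grip_width: 0.015
```

```bash
python3 -m crank '[0,0,0,0,0,0.015,0, 0,0,0,0,0,0.03,0, 0,0,0,0,0,0.035,0, 0,0,0,0,0,0.035,0, 0,0,0,0.009,0.035,0,0, 0,0,0,0.009,0.042,0,0, 0,0,0,0.009,0.042,0,0, 0,0,0,0.009,0.042,0,0, 0,0,0,0.009,0.042,0,0, 0,0,0,0.009,0.042,0,0, 0,0,0,0.009,0.042,0,0, 0,0,0,0.008,0.042,0,0, 0,0,0,0.008,0.042,0,0, 0,0,0,0.004,0.022,0,0, 0,0,0,0.002,0.012,0,0, 0,0,0,0,0,0,0, 0,0,0,0,0,0,0]'
python3 - <<'E'
from h import *
snap('wrist','w4');snap('side','d4');snap('scene','s4')
d=cv2.imread('pics/d4.png')[140:290,190:390];s=cv2.imread('pics/s4.png')[120:250,170:320]
r=np.vstack([cv2.resize(d,(288,216)),cv2.resize(s,(288,168))])
cv2.imwrite('pics/e.png',np.hstack([cv2.imread('pics/w4.png'),r]))
E
```

```text
time_s: 9.75
position: [0.6016, -0.0083, 0.1978]
tool_rot: [[0.961, -0.277, -0.0], [-0.277, -0.961, -0.0], [-0.0, 0.0, -1.0]]
ft_force: [0.9, -0.1, -1.1]
grip_width: 0.0152
```

View pics/e.png

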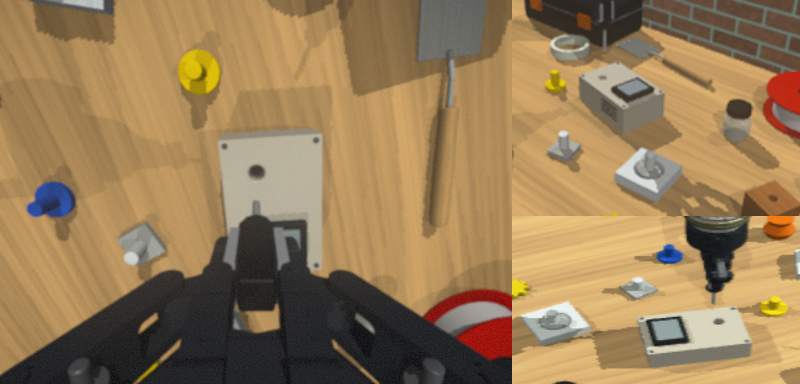

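The disc is seated flat in the round nest. The stylus is held upright with its pin tip at (256,203), and the aperture is at (257,172).

```bash
python3 - <<'E'
from h import *
w=cv2.imread('pics/w4.png');g=cv2.cvtColor(w,cv2.COLOR_BGR2GRAY)
m=np.zeros_like(g);m[160:186,244:270]=(g[160:186,244:270]<120)
n,l,s,c=cv2.connectedComponentsWithStats(m)
for i in range(1,n): print(s[i],c[i],ray('w4',*c[i],.055))
print(g[196:214:2,246:268])
for z in(.119,.121): print('tip',ray('w4',256.3,203,z))
print('proj tip', proj('w4',[.6016,-.0083,.119]))
# scene/side tip
for f in('s4','d4'): print(f,proj(f,[.6016,-.0083,.119]),proj(f,[.602,.0,.055]))
for f,x,y,a in(('s4',170,120,1.92),('d4',190,140,1.44)):
  for z in [(.6016,-.0083,.119),(.602,0,.055)]:
    u,v=proj(f,z); print(f,'panel px',(u-x)*a*1+512, (v-y)*(1.44 if f=='d4' else 1.292)+(0 if f=='d4' else 216))
E
```

```text
[249 165  16  13 165] [256.33939394 171.23636364] [ 0.60458265 -0.00084318  0.055     ]
[[177 177 179 175 174 175 174 177 179 177 174 177 173 175 178 175 174 175
  176 178 178 179]
 [176 177 175 178 173 176 180 174 174 176 177 177 178 180 177 177 178 176
  173 177 178 179]
 [178 178 178 177 175 173 173 158 149 144 147 149 159 166 175 178 177 176
  176 174 176 178]
 [180 175 178 177 177 170 155 129 117 121 122 126 130 144 165 172 177 177
  178 174 177 177]
 [175 180 175 179 178 167 144 115 116 121 127 129 121 135 154 172 175 176
  178 175 177 172]
 [177 176 177 178 178 170 142 115 115 123 127 123 125 131 152 169 178 181
  177 176 178 174]
 [176 177 175 175 175 166 141 121 114 124 125 124 125 127 147 170 175 176
  175 177 177 172]
 [180 177 177 175 172 161 136 120 118 120 124 126 124 127 146 170 173 176
  173 176 175 177]
 [175 177 177 178 173 158 134 117 115 123 127 123 124 127 150 168 176 176
  175 177 175 174]]
tip [ 0.60185466 -0.00978471  0.119     ]
tip [ 0.6020615  -0.00905535  0.121     ]
proj tip [255.46230087 201.37872087]
s4 [275.18773115 187.67073186] [277.61919667 200.72782773]
d4 [253.94962485 174.72217165] [252.03009583 193.39629631]
s4 panel px 713.9604438016709 303.4305855567762
s4 panel px 718.6288576056904 320.30035342962873
d4 panel px 604.0874597806479 49.99992717898201
d4 panel px 601.3233379990568 76.8906666810082
```

```bash
python3 -m crank '[0,0,0,0.0025,0.008,0,0, 0,0,0,0,0,-0.025,0, 0,0,0,0,0,-0.02,0, 0,0,0,0,0,-0.01,0, 0,0,0,0,0,-0.006,0, 0,0,0,0,0,-0.006,0, 0,0,0,0,0,-0.004,0, 0,0,0,0,0,0,0, 0,0,0,0,0,0,0]'
python3 - <<'E'
from h import *
snap('wrist','w5');snap('side','d5');snap('scene','s5')
d=cv2.imread('pics/d5.png')[150:240,210:330];s=cv2.imread('pics/s5.png')[150:240,220:340]
cv2.imwrite('pics/f.png',np.hstack([cv2.resize(x,(400,300)) for x in(d,s)]))
E
```

```text
time_s: 10.8
position: [0.6044, 0.0007, 0.1273]
tool_rot: [[0.961, -0.276, 0.001], [-0.276, -0.961, -0.0], [0.001, -0.0, -1.0]]
ft_force: [-0.1, 0.5, -0.3]
grip_width: 0.0151
```

View pics/f.png

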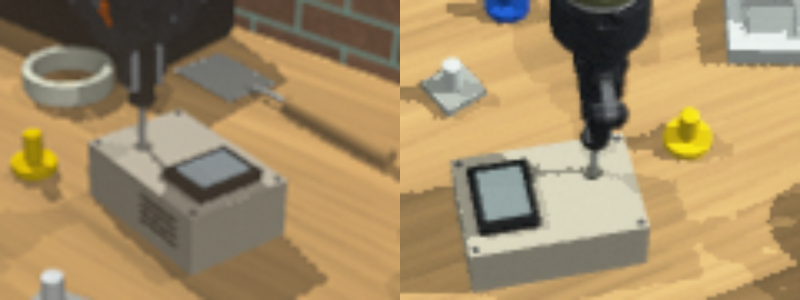

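The pin is inside the hole in both views, at (143,147) in the left panel and (593,173) in the right, and the force is near zero. I'll press slowly.

```bash
for i in 1; do python3 -m crank '[0,0,0,0,0,-0.005,0, 0,0,0,0,0,-0.004,0, 0,0,0,0,0,0,0, 0,0,0,0,0,0,0]'; done; python3 -m crank '[0,0,0,0,0,-0.002,0, 0,0,0,0,0,-0.002,0, 0,0,0,0,0,0,0, 0,0,0,0,0,0,0]'
```

```text
time_s: 11.35
position: [0.6041, 0.0007, 0.1176]
tool_rot: [[0.961, -0.276, -0.0], [-0.276, -0.961, 0.0], [-0.0, 0.0, -1.0]]
ft_force: [0.3, 0.0, -0.4]
grip_width: 0.0156
time_s: 11.75
position: [0.6044, 0.0006, 0.1141]
tool_rot: [[0.961, -0.276, 0.001], [-0.276, -0.961, -0.0], [0.001, -0.0, -1.0]]
ft_force: [-0.1, -0.2, 2.7]
grip_width: 0.0152
```

Contact with the button came at about TCP 0.116, as predicted. I'll continue to the stop.

```bash
python3 -m crank '[0,0,0,0,0,-0.002,0, 0,0,0,0,0,0,0, 0,0,0,0,0,0,0]' 80; python3 -m crank '[0,0,0,0,0,-0.002,0, 0,0,0,0,0,0,0, 0,0,0,0,0,0,0]';  python3 -m crank '[0,0,0,0,0,-0.001,0, 0,0,0,0,0,0,0, 0,0,0,0,0,0,0]'
```

```text
time_s: 12.05
position: [0.6044, 0.0007, 0.112]
tool_rot: [[0.961, -0.276, 0.001], [-0.276, -0.961, -0.0], [0.001, -0.0, -1.0]]
ft_force: [0.2, 0.8, 3.3]
grip_width: 0.0149
time_s: 12.35
position: [0.6044, 0.0007, 0.11]
tool_rot: [[0.961, -0.276, 0.001], [-0.276, -0.961, -0.0], [0.001, -0.0, -1.0]]
ft_force: [0.4, -0.7, 5.3]
grip_width: 0.0153
time_s: 12.65
position: [0.6044, 0.0007, 0.1098]
tool_rot: [[0.961, -0.276, 0.001], [-0.276, -0.961, -0.0], [0.001, -0.0, -1.0]]
ft_force: [-0.6, -0.2, 9.9]
grip_width: 0.0151
```

It has hit the stop: a 1 mm command moved it 0.2 mm and force rose to 10 N. I'll add a small margin and take a last look at the disc.

```bash
python3 -m crank '[0,0,0,0,0,-0.001,0, 0,0,0,0,0,0,0, 0,0,0,0,0,0,0]'; python3 -m crank '[0,0,0,0,0,0,0, 0,0,0,0,0,0,0, 0,0,0,0,0,0,0, 0,0,0,0,0,0,0, 0,0,0,0,0,0,0]'
python3 - <<'E'
from h import *
snap('side','d6');snap('scene','s6')
d=cv2.imread('pics/d6.png')[150:300,210:410];s=cv2.imread('pics/s6.png')[130:280,140:340]
cv2.imwrite('pics/g.png',np.hstack([cv2.resize(x,(400,300)) for x in(d,s)]))
print(observe()['ft_force'],observe()['position'])
E
```

```text
time_s: 12.95
position: [0.6046, 0.0007, 0.1095]
tool_rot: [[0.961, -0.276, 0.002], [-0.276, -0.961, -0.0], [0.002, -0.0, -1.0]]
ft_force: [-2.6, 0.5, 16.2]
grip_width: 0.0151
time_s: 13.45
position: [0.6045, 0.0006, 0.1096]
tool_rot: [[0.961, -0.276, 0.002], [-0.276, -0.961, -0.001], [0.002, -0.0, -1.0]]
ft_force: [-2.8, -0.1, 16.0]
grip_width: 0.015
[-2.55769383 -0.05689461 15.19063448] [0.60455409 0.00066331 0.10957777]
```

View pics/g.png

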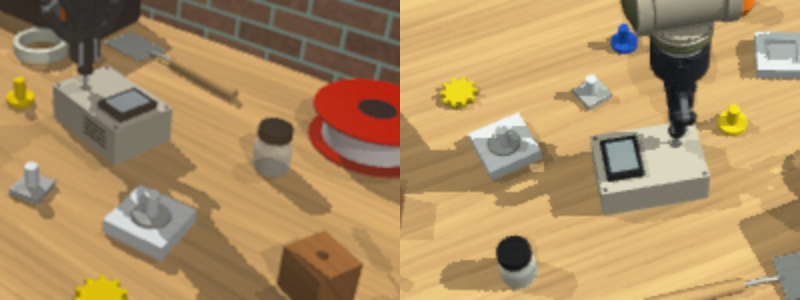

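The pin is deep in the aperture at (87,80) with a steady 16 N. The disc sits flat in the round nest at (150,212), and the bystanders in view are where they were. I'll hand it in.

```bash
python3 -c "
from rig import *
close_job()"
```

```text
the job is handed in; nothing more can be done
```

The job is done and handed in at about 13.5 s. The steel disc is seated flat in the round nest and released. The stylus, taken from its holder by the handle after that, is still gripped and holds the button down.

**Button:** contact came at the height I expected. Force rose through about 5 N at roughly 6 mm of travel, then the stylus stopped moving. It held steady at about 15–16 N in the last readings. I inferred full travel from this height and force, since the button itself is not visible or reported.

**Disc and other things:** the final side and scene pictures show the disc flat in the nest. The bystanders in those crops were where they had been. The can, the vase, the orange look-alike and most of the square nest were outside the crops or not in clear view, so I did not check them at the end.

**Disagreements:** position estimates differed by up to about 5 mm between views, within what the grip and fits allowed. Grip widths read 1–2 mm under the nominal sizes.

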